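# Check the bottle holder's pull gauge, then open the safety cap

### The arm

A 7-joint arm with a two-finger parallel gripper is mounted at the origin on the work surface. World frame = base frame: x ahead of the robot, y to its left, z up, the work surface at z = 0. Lengths are in mm, angles in rad, forces in N, time in s.
With the tool pointing down it reaches from about 400 to 925 mm from the base axis. Payload 4.1 kg.
Tool frame: the origin (TCP) lies at the very end of the fingers, on their centre line; the grasp point (between the pads) lies 19 mm behind it; z points along the fingers, y is the line along which they close (so a half turn about z gives the same grasp; the last joint's range is limited). The gripper opens to 85 mm and grips with 20 to 120 N. Pads are 22 mm wide; open, the fingers measure 114 mm over their backs; the gripper's body (76 mm by 85 mm) begins 54 mm behind the grasp point. The pads swing forward as they close: fully open they stand 13 mm farther back than shut.
Start: joints at [-1.217, 0.398, 0.045, 1.537, -0.019, 1.207, -0.051], TCP at [284.35, 584.541, 231.347] pointing down, gripper open.
Joint ranges: [-2.82, 2.82], [-0.49, 2.23], [-1.37, 1.46], [0, 2.46], [-1.36, 4.5], [0.23, 2], [-2.94, 2.94]. Speed limits (rad/s): [2.57, 2.57, 3.14, 3.14, 3.14, 3.14, 3.14].

### API

Orientations are given as a unit quaternion [w, x, y, z].
In Python, from plant import arm gives the robot as it stands. The module is installed in compiled form; this text tells all that it offers.
- The arm moves only by the tool arm_command, never from a script. Its argument "motion" is a list of rows, each an object of numbers: "dx", "dy", "dz": the shift along the world's x, y, z in mm; "rx", "ry", "rz": the turn, a rotation vector about the world's x, y, z in degrees; "hand": the opening, from 0 (shut) to 1 (fully open). In form: [{"dx": .., "dy": .., "dz": .., "rx": .., "ry": .., "rz": .., "hand": ..}, ...]. A call has 1 to 10 rows; each row is the pose to reach, as a shift and turn from the pose commanded when the call began; what a row does not reach only later rows make up. A row lasts 1/10 s, in which the tool goes at most 50 mm and 8.59 degrees, less where a joint would pass 70% of its speed; a pose out of reach is approached as far as the arm can. A call with a gripper value outside its range is refused whole. The fingers move at their own pace and stop on an object; "squeeze" is the grip in N (left out, the last holds). Time passes only in rows, so rows that repeat a pose let the fingers close. It gives the time, the measured TCP pose, the force, the opening and the grip force at its end, in the units of the state.
- arm.sense(): the state, without advancing time (a new reading comes with each control period).
- arm.camera(name): name is "side" or "top"; returns a dict with "img" (480x640x3 uint8, red, green, blue), "fx", "fy", "cx", "cy" (pixels), "distortion" ([k1, k2, p1, p2, k3] as OpenCV has them; the pictures are not rectified), "R" (3x3) and "t" (3): a world point X has camera coordinates R X + t. Camera axes: x right, y down, z forward; pixel columns grow to the right and rows downward; lengths in mm; the calibration is good to about 2 mm. A picture is of the moment at which its call begins. There is no depth.
- arm.sign_off(): hands the job in; it is judged then, once.
The state is a dict: "time_s": time; "q": joint angles; "dq": joint speeds; "tau": joint torques, N m; "tcp_pos": TCP position; "tcp_rot": TCP orientation; "contact_force": force on the tool from outside, world axes, zero at the start; "moment": the same for the moment, N m; "gripper_width": finger opening in mm; "finger_force": force on a finger pad.
Only numpy, scipy, OpenCV 4.12 (cv2) and the standard library are available. Lean on these libraries where they do the work, as an engineer would, in place of code of your own. Each camera call takes 0.05 s, during which the arm holds its last target. There are 200 camera calls.

### The job

The amber supplement bottle stands in a suction holder: first test the holder's grip by drawing the orange handle of its sprung pull gauge out until the green band on the rod is at the housing's mouth (40 mm), keep it there for a second without pulling into the red, and let it slide back in. Then open the bottle's safety cap: press it down, keep it pressed while you twist it about 60 degrees counterclockwise (seen from above), and lift it straight up. Finish holding the cap level and still in the gripper about 8 cm above its closed place, over the bottle, not putting it down, and leave everything else on the shelf and in the trays undisturbed.

Things in the scene. Friction and masses are not known exactly. Their poses are not given: they have to be found in the camera images.
- holder: Fixed suction holder with the amber bottle clamped in it. Origin under its centre on the shelf, on the bottle's axis; z up; own +y is the direction in which the gauge pulls out. Black base 116 mm across, 12 mm high; bottle 72 mm across up to height 100 mm, then a shoulder narrowing to 48 mm across at 116 mm.
- neck (a point): Centre of the bottle neck's top, on the axis, 141.5 mm above the shelf, hidden in the cap. A sprung pad in it pushes the cap up: 8 N closed, 12 N fully pressed. Two pockets of the neck lock two lugs inside the cap.
- gauge_mouth (a point): Centre of the mouth of the grey gauge housing, 108 mm from the bottle's axis on the holder's +y, 25 mm above the shelf. The housing is 26 mm wide, top at 38 mm. 40 mm of bare rod, 12 mm thick, shows at rest between mouth and handle.
- gauge (a joint): How far the gauge is drawn out, m: 0 home, 0.068 the stop. A spring pulls it back: about 2 N at 0, 8 N at 0.040. The green band on the steel rod is at the mouth from 0.034 to 0.046; beyond that the band is red.
- gauge_grip (a point): Point in the gauge's orange upright handle, on its centre line, 62 mm above the shelf; moves with the handle. The handle is 22 mm wide across the pull, 18 mm thick along it, from 12 to 80 mm above the shelf; at rest it stands 157 mm from the bottle's axis on the holder's +y.
- cap: White round ribbed safety cap, red bar on top, 55 mm across, 30 mm high, about 35 g, loose; origin at the centre of its open underside, z up. Closed, its origin is on the bottle's axis 125 mm above the shelf (top at 155 mm) and its x axis is along the holder's.
- cap_top (a point): Centre of the cap's top. Pressed down at least 4 mm (travel ends near 7 mm) the cap turns counterclockwise from above; between 47 and 73 degrees from closed its lugs are clear and it lifts straight off; a stop ends the turn near 75 degrees. Clockwise is blocked. Not pressed, it stays locked.
- bowl: white ceramic bowl, 90 mm across, 40 mm high, loose in the lower tray; origin under its centre
- anchor: brown resin vine anchor, 60 mm round foot with a hook, 66 mm high, loose in the lower tray; origin under its centre
- spoon: steel spoon, 150 mm long, loose in the upper tray
- tweezers: green silicone tweezers, 150 mm long, loose in the upper tray
- jar: closed jar, 64 mm across, 85 mm high, loose on the shelf; origin under its centre
- dish: flat terracotta dish, 110 mm across, 25 mm high, loose on the shelf; origin under its centre
- hygrometer: black round hygrometer, 68 mm across, 22 mm high, loose on the shelf; origin under its centre
- trays: Fixed stack of two clear acrylic trays at the left: lower 320 x 220 mm, 45 mm high; upper over its far-left half, rim at 155 mm. Origin under the centre. Nothing to do here.
Mind the look-alikes: they are no part of the job. Leave any purple or yellow look-alike of the cap alone.

How it is judged:
By the outcome, as a careful person would: the job done as asked, in the order asked, and still so for the second after the job is handed in, while the arm keeps its last pose, push and grip.
It also fails if it takes over 51 s, if anything falls off the work surface, if the arm or the gripper's body presses on something with over 40 N, if the wrist force passes 120 N, or if a joint passes its speed limit or range.

## Working session

There is one attempt and no reset: what is moved stays moved. The work goes in short steps, Python scripts to look and compute and a tool call to move; the robot and the scene stay as the last step left them, time stands still between calls to the robot, and variables do not carry over. Pictures are saved under pics/ and viewed, at most 10 in all, crops included, and the job is handed in when it is done.

Besides the shell and the picture viewer there is one more tool, called after "Emit:" in YAML: its name, and indented under it one key for each argument. arm_command: Moves the arm, as the interface text tells. Its arguments: {"type":"object","properties":{"motion":{"type":"array"},"squeeze":{"type":"number"}},"required":["motion"]}

```bash
mkdir -p pics
cat > h.py <<'E'
import numpy as np, cv2
from plant import arm
def K(c): return np.array([[c['fx'],0,c['cx']],[0,c['fy'],c['cy']],[0,0,1.]])
def ray(c,u,v):
    p=cv2.undistortPoints(np.array([[[u,v]]],float),K(c),np.array(c['distortion'],float))[0,0]
    R=np.array(c['R']);t=np.array(c['t'])
    return -R.T@t, R.T@np.array([p[0],p[1],1.])
def onz(c,u,v,z):
    o,d=ray(c,u,v); return o+d*(z-o[2])/d[2]
def proj(c,X):
    r,_=cv2.Rodrigues(np.array(c['R'],float))
    return cv2.projectPoints(np.array([X],float).reshape(-1,1,3),r,np.array(c['t'],float),K(c),np.array(c['distortion'],float))[0].reshape(-1,2)
def save(n,im): cv2.imwrite('pics/'+n+'.png',cv2.cvtColor(im,cv2.COLOR_RGB2BGR))
E
python3 - <<'E'
from h import *
import pickle
for n in('top','side'):
    c=arm.camera(n); save(n+'0',c['img']); pickle.dump(c,open(n+'.pkl','wb'))
    print(n,-np.array(c['R']).T@c['t'])
s=arm.sense(); print(s['time_s'],s['tcp_pos'],s['tcp_rot'],s['gripper_width'])
E
```

```text
top [ 316.36165112   60.4876235  1086.47635937]
side [-340.24845725 -843.00763696 1019.4390724 ]
0.1 [284.0951002 583.9862289 230.3646769] [-1.40734734e-04  2.24423630e-01  9.74491281e-01 -8.70213203e-04] 85.44686297659645
```

View pics/top0.png

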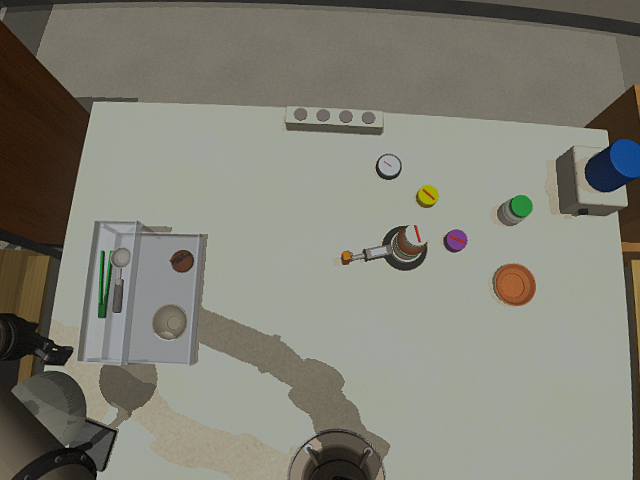

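View pics/side0.png

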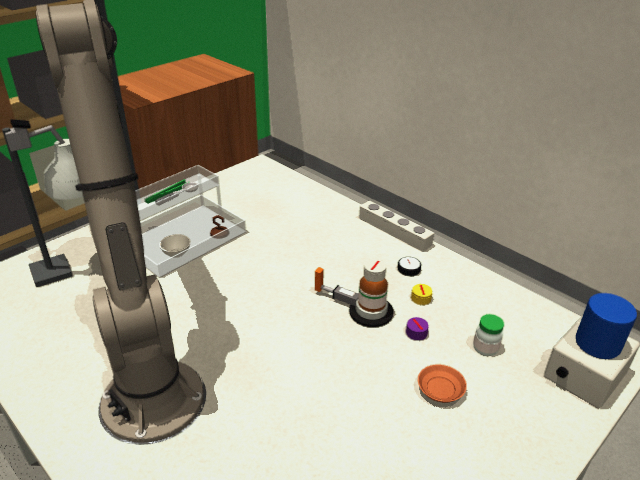

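Top view: the white cap with the red bar sits on the amber bottle at about (416,235), and the orange handle is at (346,257). The look-alikes are yellow at (428,196) and purple at (456,240), both lying on the shelf. Only the white one is on the bottle, so it's the cap meant. The side view has the cap at (375,268) and the handle at (319,279). Next I measure and confirm in one crop.

```bash
cat > m.py <<'E'
from h import *
import pickle
T=pickle.load(open('top.pkl','rb'));S=pickle.load(open('side.pkl','rb'))
def comp(c,lo,hi,box):
    x0,y0,x1,y1=box; hsv=cv2.cvtColor(c['img'],cv2.COLOR_RGB2HSV)[y0:y1,x0:x1]
    m=cv2.inRange(hsv,np.array(lo),np.array(hi)); n,l,s,ce=cv2.connectedComponentsWithStats(m)
    i=1+np.argmax(s[1:,4]); p=np.argwhere(l==i)[:,::-1]+[x0,y0]
    return s[i],ce[i]+[x0,y0],p
def tri(a,b):
    (o1,d1),(o2,d2)=a,b; A=np.stack([d1,-d2],1); k=np.linalg.lstsq(A,o2-o1,rcond=None)[0]
    p,q=o1+k[0]*d1,o2+k[1]*d2; return (p+q)/2,np.linalg.norm(p-q)
# red bar
r=[comp(c,(0,150,120),(6,255,255),b) for c,b in((T,(405,222,430,248)),(S,(362,258,388,274)))]
for x in r: print('bar',x[0],x[1])
print(tri(ray(T,*r[0][1]),ray(S,*r[1][1])), onz(T,*r[0][1],155),onz(S,*r[1][1],155))
p=r[0][2]; W=np.array([onz(T,u,v,155)[:2] for u,v in p]); w,v=np.linalg.eigh(np.cov(W.T)); print('bar dir top',np.degrees(np.arctan2(v[1,1],v[0,1])))
p=r[1][2]; W=np.array([onz(S,u,v,155)[:2] for u,v in p]); w,v=np.linalg.eigh(np.cov(W.T)); print('bar dir side',np.degrees(np.arctan2(v[1,1],v[0,1])))
# handle
g=[comp(c,(7,170,100),(20,255,255),b) for c,b in((T,(335,245,358,270)),(S,(305,260,330,300)))]
for x in g: print('handle',x[0],x[1])
print(tri(ray(T,*g[0][1]),ray(S,*g[1][1])),onz(T,*g[0][1],70),onz(S,*g[1][1],46))
# base black disc
b=[comp(c,(0,0,0),(180,255,60),bx) for c,bx in((T,(375,222,435,275)),(S,(345,290,400,330)))]
for c,x in zip((T,S),b):
    e=cv2.minEnclosingCircle(x[2].astype(np.float32)); h=cv2.convexHull(x[2].astype(np.int32)); E=cv2.fitEllipse(h)
    print('base',x[0],E,onz(c,*E[0],8))
a=T['img'][180:290,325:475]; a=cv2.resize(a,None,fx=5,fy=5,interpolation=cv2.INTER_CUBIC)
save('crop0',a)
E
python3 m.py
```

```text
bar [ 9  3  7 17 33] [416.84848485 232.87878788]
bar [ 9  3  8  9 21] [374.66666667 265.        ]
(array([ 563.63336039, -144.79225782,  153.09751767]), np.float64(2.6711703042165436)) [ 562.01280726 -143.51459982  155.        ] [ 563.10218508 -146.74225894  155.        ]
bar dir top -163.80344077426287
bar dir side -163.86403426942397
handle [ 7  6  9  9 59] [345.98305085 255.15254237]
handle [ 10   7   8  25 140] [317.85       278.69285714]
(array([523.81532294,   7.13156528,  45.31879748]), np.float64(3.5515519204206347)) [520.33206882   7.36701173  70.        ] [521.51318605   7.28031178  46.        ]
base [  0  25  52  23 347] ((402.5149230957031, 257.5914306640625), (23.69231414794922, 51.92568588256836), 80.28074645996094) [ 534.15127031 -139.33145729    8.        ]
base [  0   7  48  30 480] ((368.3993225097656, 307.611328125), (35.69704818725586, 49.50053787231445), 114.73027801513672) [ 565.38473367 -136.66941895    8.        ]
```

View pics/crop0.png

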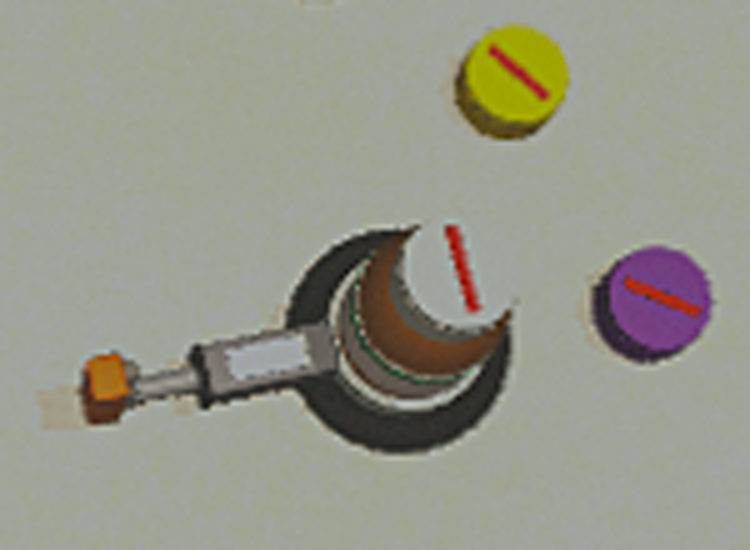

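The crop confirms it: the white cap with the red bar on the amber bottle sits at crop (460,275), and the orange handle at (107,378). The axis is about (563,-145) and holder yaw about 16°. The handle lies about 157 mm along +y at (520.5,6.5), which matches the sizes given. Now I move above the handle, with the fingers across the pull.

Emit:
arm_command:
  motion:
    - {"dx": 17,"dy": -41,"rz": -6}
    - {"dx": 34,"dy": -82,"rz": -12}
    - {"dx": 51,"dy": -123,"rz": -18}
    - {"dx": 68,"dy": -164,"rz": -24}
    - {"dx": 85,"dy": -205,"rz": -30}
    - {"dx": 102,"dy": -246,"rz": -36}
    - {"dx": 119,"dy": -287,"rz": -42}
    - {"dx": 136,"dy": -328,"rz": -48}
    - {"dx": 153,"dy": -369,"rz": -48}
    - {"dx": 170,"dy": -410,"rz": -48}

```text
$.motion[0]: bad value
```

Emit:
arm_command:
  motion:
    - {"dx": 13,"dy": -34}
    - {"dx": 26,"dy": -67}
    - {"dx": 40,"dy": -101}
    - {"dx": 53,"dy": -134}
    - {"dx": 66,"dy": -168}
    - {"dx": 66,"dy": -168,"dz": -30}
    - {"dx": 66,"dy": -168,"dz": -60}
    - {"dx": 66,"dy": -168,"dz": -90}
    - {"dx": 66,"dy": -168,"dz": -110}
    - {"dx": 66,"dy": -168,"dz": -110}

```text
$.motion[0]: bad value
```

Run:
```python
from h import *
s=arm.sense(); print(s['time_s'],s['tcp_pos'],s['tcp_rot'],s['q'],s['contact_force'])
c=arm.camera('side'); save('s1',cv2.resize(c['img'][190:340,240:440],None,fx=4,fy=4,interpolation=cv2.INTER_CUBIC))
```

```text
0.1 [284.0951002 583.9862289 230.3646769] [-1.40734734e-04  2.24423630e-01  9.74491281e-01 -8.70213203e-04] [-1.21698545  0.39910907  0.04503496  1.53777296 -0.01870526  1.20689515
 -0.05070345] [-0.81955648 -0.13801941  0.76261523]
```

View pics/s1.png

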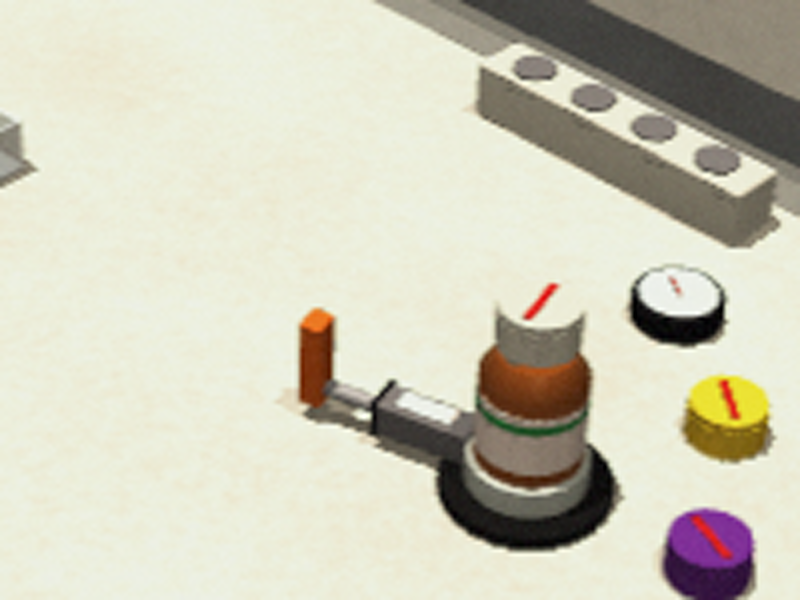

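The call was refused before anything moved: each row needs all its fields. The picture shows the scene untouched, with the handle at crop (317,355) and the cap at (540,320).

Emit:
arm_command:
  motion:
    - {"dx": 17,"dy": -41,"dz": 0,"rx": 0,"ry": 0,"rz": -6,"hand": 1}
    - {"dx": 34,"dy": -82,"dz": 0,"rx": 0,"ry": 0,"rz": -12,"hand": 1}
    - {"dx": 51,"dy": -123,"dz": 0,"rx": 0,"ry": 0,"rz": -18,"hand": 1}
    - {"dx": 68,"dy": -164,"dz": 0,"rx": 0,"ry": 0,"rz": -24,"hand": 1}
    - {"dx": 85,"dy": -205,"dz": 0,"rx": 0,"ry": 0,"rz": -30,"hand": 1}
    - {"dx": 102,"dy": -246,"dz": 0,"rx": 0,"ry": 0,"rz": -36,"hand": 1}
    - {"dx": 119,"dy": -287,"dz": 0,"rx": 0,"ry": 0,"rz": -42,"hand": 1}
    - {"dx": 136,"dy": -328,"dz": 0,"rx": 0,"ry": 0,"rz": -48,"hand": 1}
    - {"dx": 153,"dy": -369,"dz": 0,"rx": 0,"ry": 0,"rz": -48,"hand": 1}
    - {"dx": 170,"dy": -410,"dz": 0,"rx": 0,"ry": 0,"rz": -48,"hand": 1}

```text
time_s: 1.15
tcp_pos: [454.5, 172.8, 231.3]
tcp_rot: [-0.0, 0.601, 0.799, 0.0]
contact_force: [0.3, 0.0, -0.3]
gripper_width: 85.4
finger_force: 0.0
```

Emit:
arm_command:
  motion:
    - {"dx": 13,"dy": -34,"dz": 0,"rx": 0,"ry": 0,"rz": 0,"hand": 1}
    - {"dx": 26,"dy": -67,"dz": 0,"rx": 0,"ry": 0,"rz": 0,"hand": 1}
    - {"dx": 40,"dy": -101,"dz": 0,"rx": 0,"ry": 0,"rz": 0,"hand": 1}
    - {"dx": 53,"dy": -134,"dz": 0,"rx": 0,"ry": 0,"rz": 0,"hand": 1}
    - {"dx": 66,"dy": -168,"dz": 0,"rx": 0,"ry": 0,"rz": 0,"hand": 1}
    - {"dx": 66,"dy": -168,"dz": -30,"rx": 0,"ry": 0,"rz": 0,"hand": 1}
    - {"dx": 66,"dy": -168,"dz": -60,"rx": 0,"ry": 0,"rz": 0,"hand": 1}
    - {"dx": 66,"dy": -168,"dz": -90,"rx": 0,"ry": 0,"rz": 0,"hand": 1}
    - {"dx": 66,"dy": -168,"dz": -110,"rx": 0,"ry": 0,"rz": 0,"hand": 1}
    - {"dx": 66,"dy": -168,"dz": -110,"rx": 0,"ry": 0,"rz": 0,"hand": 1}

```text
time_s: 2.15
tcp_pos: [517.6, 6.4, 118.5]
tcp_rot: [-0.002, 0.601, 0.799, -0.002]
contact_force: [-0.7, 0.2, -0.6]
gripper_width: 85.1
finger_force: 0.0
```

Emit:
arm_command:
  motion:
    - {"dx": 0,"dy": 0,"dz": -20,"rx": 0,"ry": 0,"rz": 0,"hand": 1}
    - {"dx": 0,"dy": 0,"dz": -40,"rx": 0,"ry": 0,"rz": 0,"hand": 1}
    - {"dx": 0,"dy": 0,"dz": -60,"rx": 0,"ry": 0,"rz": 0,"hand": 1}
    - {"dx": 0,"dy": 0,"dz": -78,"rx": 0,"ry": 0,"rz": 0,"hand": 1}
    - {"dx": 0,"dy": 0,"dz": -78,"rx": 0,"ry": 0,"rz": 0,"hand": 1}

```text
time_s: 2.65
tcp_pos: [519.3, 6.7, 42.5]
tcp_rot: [-0.001, 0.601, 0.799, -0.001]
contact_force: [-0.4, 0.1, -0.3]
gripper_width: 85.1
finger_force: 0.0
```

Run:
```python
from h import *
s=arm.sense(); print(s['time_s'],s['tcp_pos'],s['contact_force'],s['q'])
a=arm.camera('side')['img'];b=arm.camera('top')['img']
f=lambda i,x,y:cv2.resize(i[y:y+120,x:x+80],None,fx=5,fy=5,interpolation=cv2.INTER_CUBIC)
save('s2',np.hstack([f(a,280,200),f(b,310,200)]))
```

```text
2.65 [519.30805332   6.70856904  42.49621797] [-0.36120901  0.07986421 -0.34718751] [-0.47487285  0.44231486  0.46675257  2.03004718 -0.29088576  0.73561693
  0.45207923]
```

View pics/s2.png

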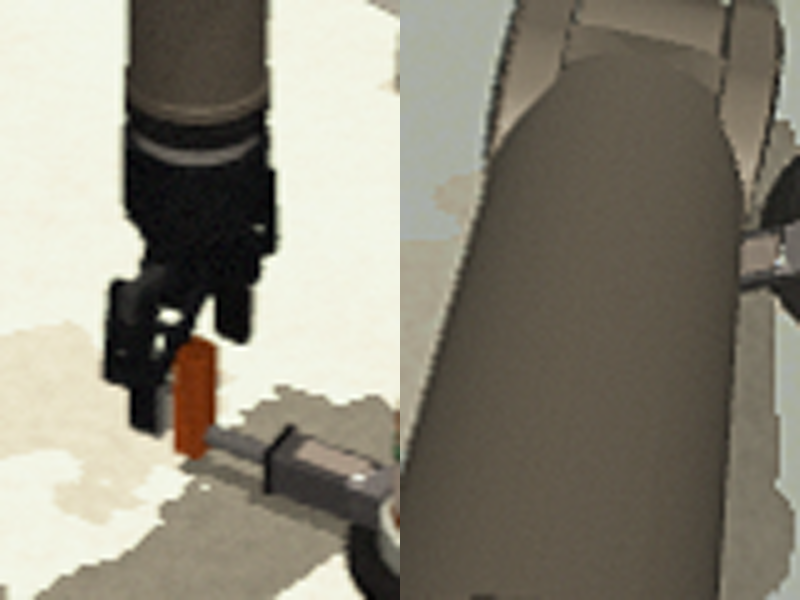

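The handle (crop (195,400)) stands between the two fingers at the right height. Now I close the gripper.

Emit:
arm_command:
  motion:
    - {"dx": 0,"dy": 0,"dz": 0,"rx": 0,"ry": 0,"rz": 0,"hand": 0.4}
    - {"dx": 0,"dy": 0,"dz": 0,"rx": 0,"ry": 0,"rz": 0,"hand": 0.2}
    - {"dx": 0,"dy": 0,"dz": 0,"rx": 0,"ry": 0,"rz": 0,"hand": 0.1}
    - {"dx": 0,"dy": 0,"dz": 0,"rx": 0,"ry": 0,"rz": 0,"hand": 0}
    - {"dx": 0,"dy": 0,"dz": 0,"rx": 0,"ry": 0,"rz": 0,"hand": 0}
    - {"dx": 0,"dy": 0,"dz": 0,"rx": 0,"ry": 0,"rz": 0,"hand": 0}
    - {"dx": 0,"dy": 0,"dz": 0,"rx": 0,"ry": 0,"rz": 0,"hand": 0}
    - {"dx": 0,"dy": 0,"dz": 0,"rx": 0,"ry": 0,"rz": 0,"hand": 0}
  squeeze: 50

```text
time_s: 3.55
tcp_pos: [520.2, 6.5, 43.8]
tcp_rot: [-0.0, 0.602, 0.799, 0.0]
contact_force: [-1.8, 0.4, 5.6]
gripper_width: 20.9
finger_force: 49.6
```

Emit:
arm_command:
  motion:
    - {"dx": -1.4,"dy": 4.8,"dz": 0,"rx": 0,"ry": 0,"rz": 0,"hand": 0}
    - {"dx": -2.8,"dy": 9.6,"dz": 0,"rx": 0,"ry": 0,"rz": 0,"hand": 0}
    - {"dx": -4.1,"dy": 14.4,"dz": 0,"rx": 0,"ry": 0,"rz": 0,"hand": 0}
    - {"dx": -5.5,"dy": 19.2,"dz": 0,"rx": 0,"ry": 0,"rz": 0,"hand": 0}
    - {"dx": -6.9,"dy": 24,"dz": 0,"rx": 0,"ry": 0,"rz": 0,"hand": 0}
    - {"dx": -8.3,"dy": 28.8,"dz": 0,"rx": 0,"ry": 0,"rz": 0,"hand": 0}
    - {"dx": -9.4,"dy": 32.7,"dz": 0,"rx": 0,"ry": 0,"rz": 0,"hand": 0}
    - {"dx": -10.2,"dy": 35.6,"dz": 0,"rx": 0,"ry": 0,"rz": 0,"hand": 0}
    - {"dx": -11,"dy": 38.4,"dz": 0,"rx": 0,"ry": 0,"rz": 0,"hand": 0}

```text
time_s: 4.45
tcp_pos: [510.3, 42.4, 43.8]
tcp_rot: [0.002, 0.602, 0.798, -0.001]
contact_force: [2.1, -9.0, 2.8]
gripper_width: 21.0
finger_force: 49.5
```

Run:
```python
from h import *
s=arm.sense(); print(s['time_s'],s['tcp_pos'],s['contact_force'])
a=arm.camera('side'); save('s3',cv2.resize(a['img'][225:325,280:380],None,fx=6,fy=6,interpolation=cv2.INTER_CUBIC))
```

```text
4.45 [510.30290998  42.37984433  43.77255014] [ 2.13581122 -9.03895813  2.81865858]
```

View pics/s3.png

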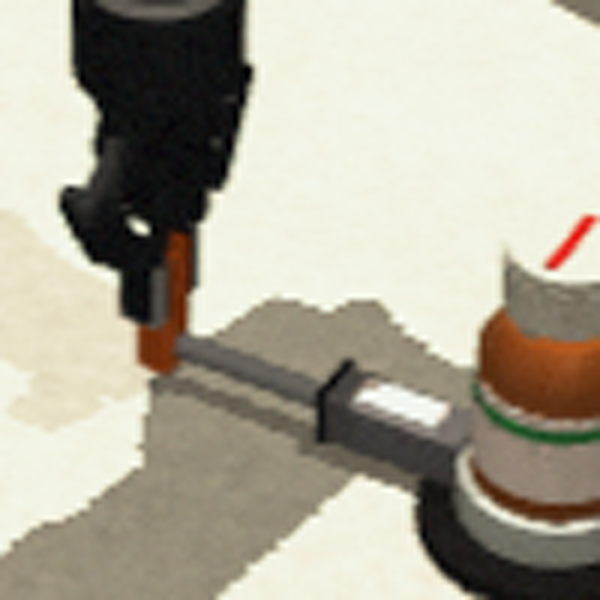

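The pads still hold the handle and the rod is drawn out, from crop (180,345) to the mouth at (325,405). I'll check the extension numerically against the model points.

Run:
```python
from h import *
import pickle
S=pickle.load(open('side.pkl','rb'))
c=arm.camera('side'); s=arm.sense(); print(s['time_s'],s['tcp_pos'],s['contact_force'])
ax=np.array([563,-145.]);a=np.radians(15.9);Y=np.array([-np.sin(a),np.cos(a)]);X=np.array([np.cos(a),np.sin(a)])
P=lambda x,y,z:[*(ax+x*X+y*Y),z]
def orange(im):
    h=cv2.cvtColor(im,cv2.COLOR_RGB2HSV)[255:300,295:330]; m=cv2.inRange(h,np.array((5,170,70)),np.array((20,255,255)))
    p=np.argwhere(m>0)+[255,295]; o=[]
    for v in range(p[:,0].min(),p[:,0].max()+1):
        u=p[p[:,0]==v][:,1]; o.append((v,int(u.min()),int(u.max())))
    return o
o0=orange(S['img']);o1=orange(c['img'])
print(o0[::3],o0[-1]);print(o1[::2],o1[-1])
for e in(0,34,40,46): print(e,'handle bottom corners',proj(c,[P(x,y+e,12) for x in(-11,11) for y in(148,166)]).round(1).tolist(),'rod@face',proj(c,[P(0,148+e,25)]).round(1).tolist(),'top -x corners',proj(c,[P(-11,y+e,80) for y in (148,166)]).round(1).tolist())
m=proj(c,[P(0,108,25),P(0,114,31)]);print('mouth',m)
# pixels along the rod
r0=proj(c,[P(0,y,31) for y in range(106,200,4)])
for y,(u,v) in zip(range(106,200,4),r0): print(y,c['img'][int(round(v)),int(round(u))],end=' ')
```

```text
4.55 [510.22500017  42.70368845  43.78713551] [ 2.1410278  -7.85390162  4.26296078]
[(267, 319, 319), (270, 316, 322), (273, 315, 322), (276, 315, 322), (279, 315, 322), (282, 315, 322), (285, 315, 320), (288, 315, 320), (291, 318, 319)] (291, 318, 319)
[(264, 308, 310), (266, 308, 311), (268, 308, 311), (270, 308, 311), (272, 308, 311), (274, 308, 310), (276, 308, 310), (278, 308, 310), (280, 303, 309), (282, 303, 307), (284, 303, 308), (286, 306, 308)] (286, 306, 308)
0 handle bottom corners [[318.5, 292.3], [312.7, 290.2], [322.5, 287.8], [316.7, 285.7]] rod@face [[320.6, 286.3]] top -x corners [[318.9, 272.4], [312.9, 270.3]]
34 handle bottom corners [[307.6, 288.2], [301.9, 286.1], [311.6, 283.8], [305.9, 281.7]] rod@face [[309.6, 282.3]] top -x corners [[307.6, 268.4], [301.8, 266.3]]
40 handle bottom corners [[305.7, 287.5], [300.0, 285.4], [309.7, 283.1], [304.0, 281.0]] rod@face [[307.7, 281.6]] top -x corners [[305.7, 267.7], [299.8, 265.6]]
46 handle bottom corners [[303.8, 286.8], [298.1, 284.7], [307.8, 282.4], [302.2, 280.3]] rod@face [[305.8, 280.9]] top -x corners [[303.7, 267.0], [297.9, 264.9]]
mouth [[333.76835442 291.14292362]
 [331.83772984 288.67685904]]
106 [36 33 32] 110 [75 73 70] 114 [104 100  94] 118 [107 102  92] 122 [109 104  99] 126 [106 101  94] 130 [106 100  94] 134 [104 102  94] 138 [103 100  93] 142 [103  97  90] 146 [109 105  99] 150 [107 102  92] 154 [106 101  94] 158 [105 100  94] 162 [108 101  95] 166 [101  96  91] 170 [101  96  92] 174 [105 102  96] 178 [106 102  94] 182 [110 106  99] 186 [111  45  14] 190 [114  49  14] 194 [91 64 49] 198 [88 77 66]
```

The orange left edge has shifted 12 px, which is about 38 mm, and the TCP moved 37.6 mm. I add 2 mm and hold.

Emit:
arm_command:
  motion:
    - {"dx": -0.6,"dy": 2,"dz": 0,"rx": 0,"ry": 0,"rz": 0,"hand": 0}
    - {"dx": -0.6,"dy": 2,"dz": 0,"rx": 0,"ry": 0,"rz": 0,"hand": 0}
    - {"dx": -0.6,"dy": 2,"dz": 0,"rx": 0,"ry": 0,"rz": 0,"hand": 0}
    - {"dx": -0.6,"dy": 2,"dz": 0,"rx": 0,"ry": 0,"rz": 0,"hand": 0}
    - {"dx": -0.6,"dy": 2,"dz": 0,"rx": 0,"ry": 0,"rz": 0,"hand": 0}
    - {"dx": -0.6,"dy": 2,"dz": 0,"rx": 0,"ry": 0,"rz": 0,"hand": 0}
    - {"dx": -0.6,"dy": 2,"dz": 0,"rx": 0,"ry": 0,"rz": 0,"hand": 0}
    - {"dx": -0.6,"dy": 2,"dz": 0,"rx": 0,"ry": 0,"rz": 0,"hand": 0}
    - {"dx": -0.6,"dy": 2,"dz": 0,"rx": 0,"ry": 0,"rz": 0,"hand": 0}
    - {"dx": -0.6,"dy": 2,"dz": 0,"rx": 0,"ry": 0,"rz": 0,"hand": 0}

```text
time_s: 5.55
tcp_pos: [509.8, 44.2, 43.8]
tcp_rot: [0.002, 0.602, 0.798, -0.0]
contact_force: [0.4, -7.0, 4.0]
gripper_width: 21.3
finger_force: 49.5
```

Emit:
arm_command:
  motion:
    - {"dx": 0,"dy": 0,"dz": 0,"rx": 0,"ry": 0,"rz": 0,"hand": 0}
    - {"dx": 0,"dy": 0,"dz": 0,"rx": 0,"ry": 0,"rz": 0,"hand": 0}
    - {"dx": 0,"dy": 0,"dz": 0,"rx": 0,"ry": 0,"rz": 0,"hand": 0}
    - {"dx": 0,"dy": 0,"dz": 0,"rx": 0,"ry": 0,"rz": 0,"hand": 0}

```text
time_s: 5.95
tcp_pos: [509.8, 44.3, 43.8]
tcp_rot: [0.002, 0.602, 0.798, -0.0]
contact_force: [2.5, -7.8, 4.0]
gripper_width: 21.2
finger_force: 49.5
```

Run:
```python
from h import *
c=arm.camera('side'); s=arm.sense(); print(s['time_s'],s['tcp_pos'],s['contact_force'])
h=cv2.cvtColor(c['img'],cv2.COLOR_RGB2HSV)[255:300,295:330]; m=cv2.inRange(h,np.array((5,170,70)),np.array((20,255,255)))
p=np.argwhere(m>0)+[255,295]; print(p.min(0),p.max(0))
save('s4',cv2.resize(c['img'][265:315,295:370],None,fx=10,fy=10,interpolation=cv2.INTER_CUBIC))
```

```text
6.0 [509.78276967  44.20013321  43.76832142] [ 0.85229431 -6.95508246  3.9356318 ]
[264 303] [286 310]
```

View pics/s4.png

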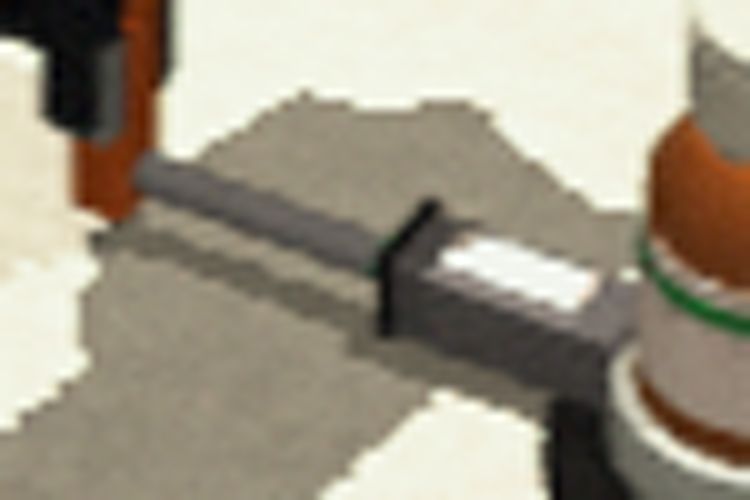

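A sliver of green shows at the housing mouth (crop (375,260)), and the TCP puts it at about 39 mm, held for more than 1.4 s. Now I let it slide back in and release.

Emit:
arm_command:
  motion:
    - {"dx": 1.5,"dy": -5,"dz": 0,"rx": 0,"ry": 0,"rz": 0,"hand": 0}
    - {"dx": 2.9,"dy": -10,"dz": 0,"rx": 0,"ry": 0,"rz": 0,"hand": 0}
    - {"dx": 4.3,"dy": -15,"dz": 0,"rx": 0,"ry": 0,"rz": 0,"hand": 0}
    - {"dx": 5.8,"dy": -20,"dz": 0,"rx": 0,"ry": 0,"rz": 0,"hand": 0}
    - {"dx": 7.2,"dy": -25,"dz": 0,"rx": 0,"ry": 0,"rz": 0,"hand": 0}
    - {"dx": 8.6,"dy": -30,"dz": 0,"rx": 0,"ry": 0,"rz": 0,"hand": 0}
    - {"dx": 10,"dy": -35,"dz": 0,"rx": 0,"ry": 0,"rz": 0,"hand": 0}
    - {"dx": 11,"dy": -38.5,"dz": 0,"rx": 0,"ry": 0,"rz": 0,"hand": 0}
    - {"dx": 11.6,"dy": -40.4,"dz": 0,"rx": 0,"ry": 0,"rz": 0,"hand": 0}
    - {"dx": 11.6,"dy": -40.4,"dz": 0,"rx": 0,"ry": 0,"rz": 0,"hand": 0}

```text
time_s: 7.0
tcp_pos: [520.2, 6.6, 43.8]
tcp_rot: [-0.0, 0.602, 0.799, 0.0]
contact_force: [-1.4, -1.2, 7.0]
gripper_width: 21.9
finger_force: 50.1
```

Emit:
arm_command:
  motion:
    - {"dx": 0,"dy": 0,"dz": 0,"rx": 0,"ry": 0,"rz": 0,"hand": 0.3}
    - {"dx": 0,"dy": 0,"dz": 0,"rx": 0,"ry": 0,"rz": 0,"hand": 0.6}
    - {"dx": 0,"dy": 0,"dz": 0,"rx": 0,"ry": 0,"rz": 0,"hand": 1}
    - {"dx": 0,"dy": 0,"dz": 0,"rx": 0,"ry": 0,"rz": 0,"hand": 1}
    - {"dx": 0,"dy": 0,"dz": 0,"rx": 0,"ry": 0,"rz": 0,"hand": 1}
    - {"dx": 0,"dy": 0,"dz": 0,"rx": 0,"ry": 0,"rz": 0,"hand": 1}

```text
time_s: 7.6
tcp_pos: [520.3, 6.6, 43.3]
tcp_rot: [0.0, 0.601, 0.799, 0.0]
contact_force: [0.6, -0.6, 0.2]
gripper_width: 85.6
finger_force: 0.0
```

Emit:
arm_command:
  motion:
    - {"dx": 0,"dy": 0,"dz": 30,"rx": 0,"ry": 0,"rz": 0,"hand": 1}
    - {"dx": 0,"dy": 0,"dz": 60,"rx": 0,"ry": 0,"rz": 0,"hand": 1}
    - {"dx": 0,"dy": 0,"dz": 90,"rx": 0,"ry": 0,"rz": 0,"hand": 1}
    - {"dx": 0,"dy": 0,"dz": 120,"rx": 0,"ry": 0,"rz": 0,"hand": 1}
    - {"dx": 0,"dy": 0,"dz": 150,"rx": 0,"ry": 0,"rz": 0,"hand": 1}
    - {"dx": 0,"dy": 0,"dz": 165,"rx": 0,"ry": 0,"rz": 0,"hand": 1}

```text
time_s: 8.2
tcp_pos: [521.7, 6.4, 211.1]
tcp_rot: [0.001, 0.601, 0.799, 0.002]
contact_force: [0.4, -0.3, 0.4]
gripper_width: 85.1
finger_force: 0.0
```

Run:
```python
from h import *
import pickle
S=pickle.load(open('side.pkl','rb'))
c=arm.camera('side'); s=arm.sense(); print(s['time_s'],s['tcp_pos'],s['tcp_rot'],s['contact_force'],s['gripper_width'])
for i in (S['img'],c['img']):
    h=cv2.cvtColor(i,cv2.COLOR_RGB2HSV)[255:300,295:330]; m=cv2.inRange(h,np.array((5,170,70)),np.array((20,255,255)))
    p=np.argwhere(m>0)+[255,295]; print(p.min(0),p.max(0),p.mean(0))
# cap axis from cap white top-ellipse/bar geometry: bottle silhouette (amber) centre in side view at z~90
for n,C,b in(('S',S,(345,265,405,330)),):
    h=cv2.cvtColor(C['img'],cv2.COLOR_RGB2HSV)[b[1]:b[3],b[0]:b[2]]; m=cv2.inRange(h,np.array((4,120,50)),np.array((20,255,255)))
    for v in range(b[1],b[3],3):
        u=np.flatnonzero(m[v-b[1]]); print(v,(u.min()+b[0],u.max()+b[0]) if len(u) else None)
ax=[563,-145]
for z in (60,80,95,155): print(z,proj(S,[[*ax,z]]))
```

```text
8.25 [522.70204697   6.44220097 212.55241722] [0.00226879 0.60154759 0.79882885 0.00279457] [0.83276153 0.6219928  0.4022221 ] 85.55553982755912
[267 315] [291 322] [278.71515152 318.39393939]
[267 315] [291 322] [278.71515152 318.39393939]
265 (np.int64(376), np.int64(376))
268 (np.int64(371), np.int64(371))
271 None
274 None
277 (np.int64(363), np.int64(364))
280 (np.int64(360), np.int64(385))
283 (np.int64(360), np.int64(386))
286 (np.int64(360), np.int64(386))
289 (np.int64(362), np.int64(386))
292 (np.int64(365), np.int64(384))
295 None
298 None
301 None
304 (np.int64(359), np.int64(360))
307 (np.int64(361), np.int64(383))
310 (np.int64(367), np.int64(379))
313 None
316 None
319 None
322 None
325 None
328 None
60 [[371.536826   294.29862668]]
80 [[372.06147981 288.25491194]]
95 [[372.4601091  283.65839228]]
155 [[374.10010706 264.70649954]]
```

The handle is home, at exactly the same pixels as at the start. Next, the cap.

Emit:
arm_command:
  motion:
    - {"dx": 8.5,"dy": -30,"dz": 0,"rx": 0,"ry": 0,"rz": 0,"hand": 1}
    - {"dx": 17,"dy": -60,"dz": 0,"rx": 0,"ry": 0,"rz": 0,"hand": 1}
    - {"dx": 25.5,"dy": -91,"dz": 0,"rx": 0,"ry": 0,"rz": 0,"hand": 1}
    - {"dx": 34,"dy": -121,"dz": 0,"rx": 0,"ry": 0,"rz": 0,"hand": 1}
    - {"dx": 42.5,"dy": -151.5,"dz": 0,"rx": 0,"ry": 0,"rz": 0,"hand": 1}
    - {"dx": 42.5,"dy": -151.5,"dz": 0,"rx": 0,"ry": 0,"rz": 0,"hand": 1}
    - {"dx": 42.5,"dy": -151.5,"dz": -25,"rx": 0,"ry": 0,"rz": 0,"hand": 1}
    - {"dx": 42.5,"dy": -151.5,"dz": -45,"rx": 0,"ry": 0,"rz": 0,"hand": 1}
    - {"dx": 42.5,"dy": -151.5,"dz": -45,"rx": 0,"ry": 0,"rz": 0,"hand": 1}

```text
time_s: 9.15
tcp_pos: [560.3, -143.2, 159.9]
tcp_rot: [-0.003, 0.601, 0.799, -0.001]
contact_force: [0.0, -0.0, -1.0]
gripper_width: 85.2
finger_force: 0.0
```

Emit:
arm_command:
  motion:
    - {"dx": 0,"dy": 0,"dz": -10,"rx": 0,"ry": 0,"rz": 0,"hand": 1}
    - {"dx": 0,"dy": 0,"dz": -20,"rx": 0,"ry": 0,"rz": 0,"hand": 1}
    - {"dx": 0,"dy": 0,"dz": -30,"rx": 0,"ry": 0,"rz": 0,"hand": 1}
    - {"dx": 0,"dy": 0,"dz": -39,"rx": 0,"ry": 0,"rz": 0,"hand": 1}
    - {"dx": 0,"dy": 0,"dz": -39,"rx": 0,"ry": 0,"rz": 0,"hand": 1}
    - {"dx": 0,"dy": 0,"dz": -39,"rx": 0,"ry": 0,"rz": 0,"hand": 1}

```text
time_s: 9.75
tcp_pos: [562.9, -145.0, 124.2]
tcp_rot: [0.0, 0.601, 0.799, -0.0]
contact_force: [1.4, -0.8, -1.4]
gripper_width: 85.4
finger_force: 0.0
```

Run:
```python
from h import *
c=arm.camera('side'); s=arm.sense(); print(s['time_s'],s['tcp_pos'],s['q'],s['contact_force'])
save('s5',cv2.resize(c['img'][200:330,310:440],None,fx=4.5,fy=4.5,interpolation=cv2.INTER_CUBIC))
```

```text
9.8 [ 563.12252626 -145.116154    124.58764113] [-0.26900773  0.43751255  0.57766219  1.83077663 -0.28705039  0.95648458
  0.7129423 ] [0.56234043 0.41760325 0.46816489]
```

View pics/s5.png

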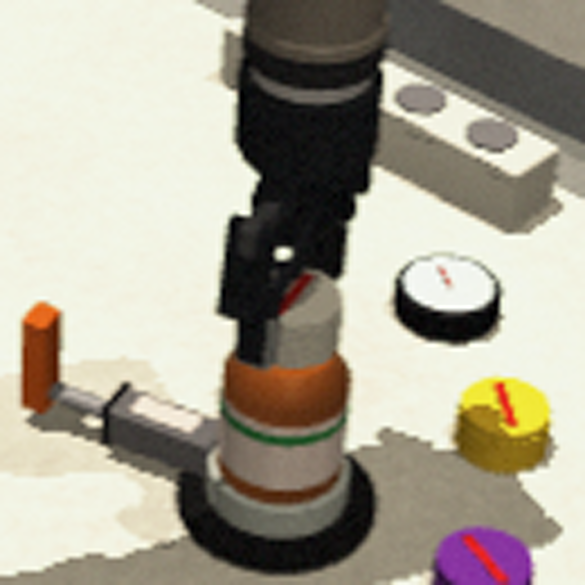

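The cap (crop (305,320)) sits between the fingers and all else is in place. I close the gripper on it.

Emit:
arm_command:
  motion:
    - {"dx": 0,"dy": 0,"dz": 0,"rx": 0,"ry": 0,"rz": 0,"hand": 0.75}
    - {"dx": 0,"dy": 0,"dz": 0,"rx": 0,"ry": 0,"rz": 0,"hand": 0.65}
    - {"dx": 0,"dy": 0,"dz": 0,"rx": 0,"ry": 0,"rz": 0,"hand": 0.5}
    - {"dx": 0,"dy": 0,"dz": 0,"rx": 0,"ry": 0,"rz": 0,"hand": 0.4}
    - {"dx": 0,"dy": 0,"dz": 0,"rx": 0,"ry": 0,"rz": 0,"hand": 0.3}
    - {"dx": 0,"dy": 0,"dz": 0,"rx": 0,"ry": 0,"rz": 0,"hand": 0.3}
  squeeze: 70

```text
time_s: 10.4
tcp_pos: [562.8, -145.2, 125.2]
tcp_rot: [0.0, 0.601, 0.799, 0.0]
contact_force: [-1.6, 1.2, 6.0]
gripper_width: 52.7
finger_force: 72.5
```

Emit:
arm_command:
  motion:
    - {"dx": 0,"dy": 0,"dz": -1,"rx": 0,"ry": 0,"rz": 0,"hand": 0.3}
    - {"dx": 0,"dy": 0,"dz": -2,"rx": 0,"ry": 0,"rz": 0,"hand": 0.3}
    - {"dx": 0,"dy": 0,"dz": -3,"rx": 0,"ry": 0,"rz": 0,"hand": 0.3}
    - {"dx": 0,"dy": 0,"dz": -4,"rx": 0,"ry": 0,"rz": 0,"hand": 0.3}
    - {"dx": 0,"dy": 0,"dz": -5,"rx": 0,"ry": 0,"rz": 0,"hand": 0.3}
    - {"dx": 0,"dy": 0,"dz": -6,"rx": 0,"ry": 0,"rz": 0,"hand": 0.3}
    - {"dx": 0,"dy": 0,"dz": -6,"rx": 0,"ry": 0,"rz": 0,"hand": 0.3}
    - {"dx": 0,"dy": 0,"dz": -6,"rx": 0,"ry": 0,"rz": 0,"hand": 0.3}

```text
time_s: 11.2
tcp_pos: [562.9, -145.2, 119.9]
tcp_rot: [-0.0, 0.602, 0.799, 0.0]
contact_force: [-4.6, 1.7, 10.5]
gripper_width: 52.4
finger_force: 73.0
```

Emit:
arm_command:
  motion:
    - {"dx": 0,"dy": 0,"dz": -1,"rx": 0,"ry": 0,"rz": 0,"hand": 0.3}
    - {"dx": 0,"dy": 0,"dz": -1.5,"rx": 0,"ry": 0,"rz": 0,"hand": 0.3}
    - {"dx": 0,"dy": 0,"dz": -1.5,"rx": 0,"ry": 0,"rz": 3,"hand": 0.3}
    - {"dx": 0,"dy": 0,"dz": -1.5,"rx": 0,"ry": 0,"rz": 6,"hand": 0.3}
    - {"dx": 0,"dy": 0,"dz": -1.5,"rx": 0,"ry": 0,"rz": 9,"hand": 0.3}
    - {"dx": 0,"dy": 0,"dz": -1.5,"rx": 0,"ry": 0,"rz": 12,"hand": 0.3}
    - {"dx": 0,"dy": 0,"dz": -1.5,"rx": 0,"ry": 0,"rz": 15,"hand": 0.3}
    - {"dx": 0,"dy": 0,"dz": -1.5,"rx": 0,"ry": 0,"rz": 18,"hand": 0.3}
    - {"dx": 0,"dy": 0,"dz": -1.5,"rx": 0,"ry": 0,"rz": 20,"hand": 0.3}

```text
time_s: 12.1
tcp_pos: [563.1, -145.0, 118.6]
tcp_rot: [0.0, 0.453, 0.892, 0.001]
contact_force: [-3.9, 0.4, 10.3]
gripper_width: 52.7
finger_force: 73.1
```

Run:
```python
from h import *
s=arm.sense(); print(s['time_s'],s['tcp_pos'],s['q'],s['contact_force'],s['moment'])
r=s['tcp_rot'];print(2*np.degrees(np.arctan2(r[2],r[1]))-90)
```

```text
12.1 [ 563.13815138 -145.03931654  118.60897735] [-0.20417012  0.42824979  0.49155112  1.83427998 -0.24689383  0.93866795
  1.027263  ] [-3.85754762  0.42674126 10.28430812] [ 0.22253609  0.80093488 -0.09307656]
36.12675831979668
```

The moment about z is small, so the cap is turning with the gripper. Continuing to about 61°.

Emit:
arm_command:
  motion:
    - {"dx": 0,"dy": 0,"dz": 0,"rx": 0,"ry": 0,"rz": 5,"hand": 0.3}
    - {"dx": 0,"dy": 0,"dz": 0,"rx": 0,"ry": 0,"rz": 10,"hand": 0.3}
    - {"dx": 0,"dy": 0,"dz": 0,"rx": 0,"ry": 0,"rz": 15,"hand": 0.3}
    - {"dx": 0,"dy": 0,"dz": 0,"rx": 0,"ry": 0,"rz": 20,"hand": 0.3}
    - {"dx": 0,"dy": 0,"dz": 0,"rx": 0,"ry": 0,"rz": 25,"hand": 0.3}
    - {"dx": 0,"dy": 0,"dz": 0,"rx": 0,"ry": 0,"rz": 30,"hand": 0.3}
    - {"dx": 0,"dy": 0,"dz": 0,"rx": 0,"ry": 0,"rz": 35,"hand": 0.3}
    - {"dx": 0,"dy": 0,"dz": 0,"rx": 0,"ry": 0,"rz": 39,"hand": 0.3}
    - {"dx": 0,"dy": 0,"dz": 0,"rx": 0,"ry": 0,"rz": 41,"hand": 0.3}
    - {"dx": 0,"dy": 0,"dz": 0,"rx": 0,"ry": 0,"rz": 41,"hand": 0.3}

```text
time_s: 13.1
tcp_pos: [562.6, -145.6, 118.6]
tcp_rot: [0.0, 0.113, 0.994, 0.0]
contact_force: [-4.4, 0.7, 12.1]
gripper_width: 52.6
finger_force: 73.1
```

Run:
```python
from h import *
c=arm.camera('side');s=arm.sense(); print(s['time_s'],s['tcp_pos'],s['q'],s['contact_force'],s['moment'])
r=s['tcp_rot'];print(2*np.degrees(np.arctan2(r[2],r[1]))-90)
save('s6',cv2.resize(c['img'][235:315,330:410],None,fx=7,fy=7,interpolation=cv2.INTER_CUBIC))
```

```text
13.15 [ 562.57439097 -145.58191906  118.5602562 ] [-0.08137267  0.40467076  0.33116423  1.83142706 -0.16051911  0.93161052
  1.66551385] [-4.49060158 -0.36239688 11.11281669] [0.09025008 0.96314125 0.02711471]
77.03224130636232
```

View pics/s6.png

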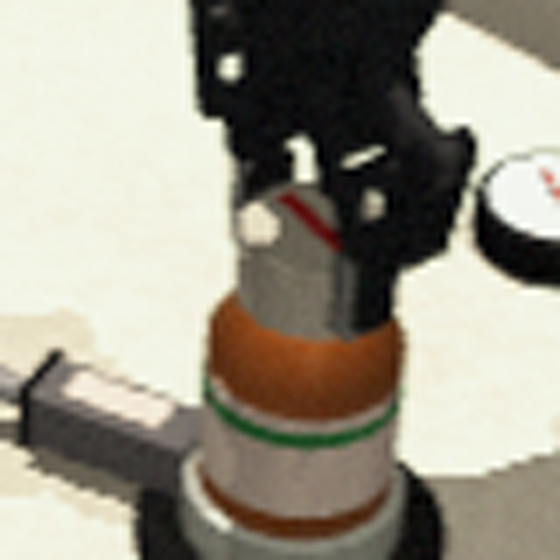

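The red bar has turned with the gripper, now running from crop (285,195) to (340,245). Lifting straight up.

Emit:
arm_command:
  motion:
    - {"dx": 0,"dy": 0,"dz": 4,"rx": 0,"ry": 0,"rz": 0,"hand": 0.3}
    - {"dx": 0,"dy": 0,"dz": 8,"rx": 0,"ry": 0,"rz": 0,"hand": 0.3}
    - {"dx": 0,"dy": 0,"dz": 12,"rx": 0,"ry": 0,"rz": 0,"hand": 0.3}
    - {"dx": 0,"dy": 0,"dz": 16,"rx": 0,"ry": 0,"rz": 0,"hand": 0.3}
    - {"dx": 0,"dy": 0,"dz": 22,"rx": 0,"ry": 0,"rz": 0,"hand": 0.3}
    - {"dx": 0,"dy": 0,"dz": 30,"rx": 0,"ry": 0,"rz": 0,"hand": 0.3}

```text
time_s: 13.75
tcp_pos: [562.9, -144.6, 147.0]
tcp_rot: [-0.0, 0.113, 0.994, 0.0]
contact_force: [-0.1, -0.3, -0.8]
gripper_width: 52.4
finger_force: 73.4
```

Forces are near zero, so the cap is free.

Emit:
arm_command:
  motion:
    - {"dx": 0,"dy": 0,"dz": 10,"rx": 0,"ry": 0,"rz": 0,"hand": 0.3}
    - {"dx": 0,"dy": 0,"dz": 20,"rx": 0,"ry": 0,"rz": 0,"hand": 0.3}
    - {"dx": 0,"dy": 0,"dz": 30,"rx": 0,"ry": 0,"rz": 0,"hand": 0.3}
    - {"dx": 0,"dy": 0,"dz": 40,"rx": 0,"ry": 0,"rz": 0,"hand": 0.3}
    - {"dx": 0,"dy": 0,"dz": 50,"rx": 0,"ry": 0,"rz": 0,"hand": 0.3}
    - {"dx": 0,"dy": 0,"dz": 56,"rx": 0,"ry": 0,"rz": 0,"hand": 0.3}
    - {"dx": 0,"dy": 0,"dz": 58,"rx": 0,"ry": 0,"rz": 0,"hand": 0.3}
    - {"dx": 0,"dy": 0,"dz": 58,"rx": 0,"ry": 0,"rz": 0,"hand": 0.3}
    - {"dx": 0,"dy": 0,"dz": 58,"rx": 0,"ry": 0,"rz": 0,"hand": 0.3}
    - {"dx": 0,"dy": 0,"dz": 58,"rx": 0,"ry": 0,"rz": 0,"hand": 0.3}

```text
time_s: 14.75
tcp_pos: [562.5, -144.9, 204.3]
tcp_rot: [-0.001, 0.113, 0.994, 0.0]
contact_force: [-0.9, 0.9, -0.6]
gripper_width: 52.1
finger_force: 73.4
```

Run:
```python
from h import *
c=arm.camera('side');s=arm.sense(); print(s['time_s'],s['tcp_pos'],s['tcp_rot'],np.abs(s['dq']).max(),s['contact_force'],s['finger_force'])
for z in (125,205): print(proj(c,[[563,-145,z]]))
save('s7',cv2.resize(c['img'][200:350,280:480],None,fx=4,fy=4,interpolation=cv2.INTER_CUBIC))
```

```text
14.8 [ 562.52495357 -144.89166275  204.34215968] [-4.94296826e-04  1.12687124e-01  9.93630397e-01  5.16335492e-05] 0.0037054733601898397 [-0.77048985 -0.70796164 -0.35243556] 73.44570441171527
[[373.27087367 274.29749861]]
[[375.52476018 248.18875346]]
```

View pics/s7.png

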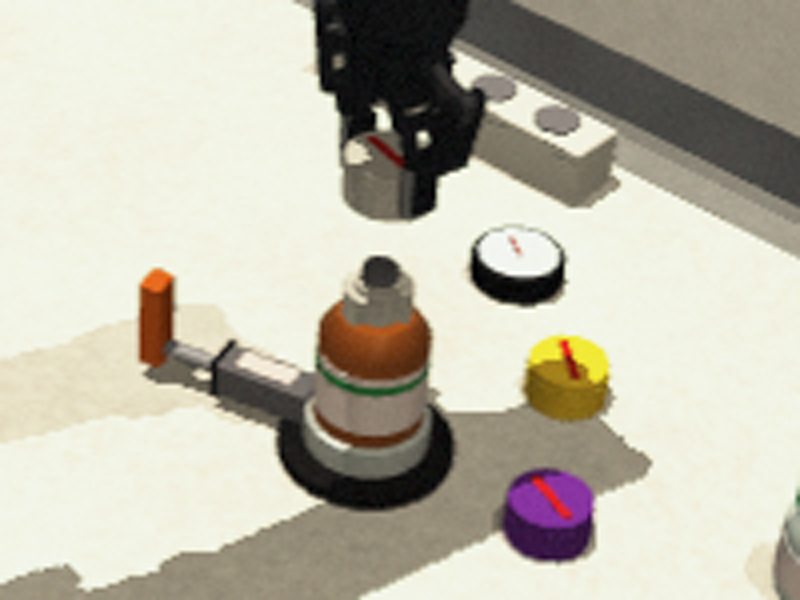

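The cap (crop (385,175)) is held level over the bare neck at (378,285). It is about 79–80 mm above its closed place and still, and the gauge and look-alikes are undisturbed. I'm handing it in.

```bash
python3 -c "
from plant import arm
print(arm.sign_off())"
```

```text
the job is handed in; nothing more can be done
None
```

I drew the gauge to the green band (about 39 mm), held it for over a second and let it slide home; then I opened the cap and handed in at about 15 s, holding it level about 79 mm above its closed place.

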